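Try the display light on the sticker tray

TASK

Let us see how the sticker tray looks under the stall lamp: push the small wooden tray, flat on the table, onto the middle of the round purple mat. Then fit the orange battery cap into the lamp's metal collar (lugs through the two slots by the white marks), press it down and twist it clockwise to the green half-way marks, where the lamp lights only as long as the cap is held against its return spring, and finish there while still holding it; never let it go on to the red marks, where it clicks and locks on. Leave the other things on the table where they are.

Things in the scene. Friction and masses are not known exactly. Their poses are not given: they have to be found in the camera images.
- tray_center (a point): small open wooden tray with printed cards in it (the cards are fixed to its floor), 130 x 95 mm (its x, y), 28 mm high, walls and floor 6 mm, 0.25 to 0.5 kg, loose on the table. The point is its centre, half-way up (14 mm above the table).
- mat_center (a point): round purple felt mat, 220 mm across, lying flat (about 1 mm, the tray slides over it without catching). The point is its centre on the table.
- cap_center (a point): orange battery cap, 45 mm high, 60 g, loose, standing on its foot, wing up. This point is on its axis, 22.5 mm above the foot; z up. The top 24 mm are a grip wing 46 mm long along x and 14 mm thick along y, white line on top; under it a round flange 54 mm across, 8 mm thick, with white pointers at both ends of x; below that the spigot. Half a turn makes no difference.
- socket (a point): centre of the dark metal bayonet collar (72 mm across) at its top face, 76 mm above the table. Opening 32 mm wide with two slots 15 mm wide, 45 mm tip to tip, along this x axis (white marks): the cap goes in with its lugs along x, either way round. Fully down, flange on the collar, cap_center is 9.5 mm above this point; a sprung contact pushes up with 2 to 5 N over the last 6 mm.
- switch_ring (a joint): sprung switch ring in the collar, rad; 0 at rest, grows as the lugs push it clockwise, 0.1 to 0.2 behind the cap; it pushes back with 0.1 to 0.25 N m. Once down, the cap turns only clockwise (seen from above), its lugs 3 mm below a lip. Green marks: 45 degrees from the white ones, the place to hold. Red: 90 degrees; lugs click up into pockets from about 80.
- lamp: off-white lamp base 110 (x) x 180 (y) x 70 mm, fixed; origin at its centre on the table; the socket is 45 mm from it towards +y. The black spotlight on the other half reaches 140 mm above the table and stays at least 60 mm from the collar's axis.
- cap: the same cap; origin at the centre of its foot. The spigot under the flange is 27 mm across and 13 mm long; the two lugs at its foot form a bar 41 mm long along x (parallel to the wing), 10 mm wide along y, 5 mm thick.
- tray: the same tray; origin at the centre of its underside.
- tape: bystander: roll of blue-green paper tape, 50 mm across, 15 mm high, lying flat; origin at the centre of its underside.
- stamp: bystander: wooden hand stamp, 36 x 30 mm, 42 mm high with its turned knob; origin at the centre of its underside.
- bottle: bystander: clear water bottle with a blue cap, 66 mm across, 224 mm high; origin at the centre of its underside.
- ink_pad: bystander: closed ink pad, a flat grey box with a red lid, 40 (x) x 62 mm, 18 mm high; origin at the centre of its underside.

How it is judged:
On the way, in this order (a step that is already met when the one before it is completed fails the run):
1. the tray stands at rest on the middle of the mat (horizontal distance between tray_center and mat_center below 0.03 m and linear speed of tray below 0.02 m/s), for 0.2 s.
2. the cap is down in the collar, lugs in the slots (horizontal distance between cap_center and socket below 0.005 m and z of cap_center in the frame of socket below 0.0145 m and angle between the x axis of cap_center and the x axis of socket, either way round below 0.3 rad), for 0.05 s.
At the end, for the whole second after the job is handed in: Tray flat, still, centre within 30 mm of the mat's. Cap in the collar: within 5 mm of its axis, at most 5 mm above fully down, upright within 7 degrees, at the green marks within 11 degrees (clockwise of white), at rest, pushing the switch ring, still gripped with over 3 N (all of step 1 and height (world z) of tray_center below 0.02 m and horizontal distance between cap_center and socket below 0.005 m and z of cap_center in the frame of socket below 0.0145 m and angle between cap_center's own z axis and vertical below 0.12 rad and angle between the x axis of cap_center and the x axis of socket, either way round between 0.585 and 0.985 rad and value of joint switch_ring above 0.35 rad and angular speed of cap below 0.15 rad/s and contact force between the fingers and cap above 3 N); the arm keeps its last pose, push and grip.
It fails at once if the cap is turned on towards the lock and clicks (more than 71 degrees) (horizontal distance between cap_center and socket below 0.01 m and z of cap_center in the frame of socket below 0.019 m and angle between the x axis of cap_center and the x axis of socket, either way round above 1.25 rad).
It fails at once if the tray is lifted off the table or tipped (height (world z) of tray_center above 0.03 m or angle between tray's own z axis and vertical above 0.2 rad).
It fails at once if a bystander is moved by more than 30 mm (distance of any of tape, stamp, bottle, ink_pad from where it was at the start of the episode above 0.03 m).
It also fails if it takes over 64 s, if anything falls off the work surface, if the arm or the gripper's body presses on something with over 40 N, if the wrist force passes 120 N, or if a joint passes its speed limit or range.

ROBOT

A 6-joint arm with a two-finger parallel gripper is mounted at the origin on the work surface. World frame = base frame: x ahead of the robot, y to its left, z up, the work surface at z = 0. Lengths are in m, angles in rad, forces in N, time in s.
With the tool pointing down it reaches from about 0.375 to 0.9 m from the base axis. Payload 3.1 kg.
Tool frame: the origin (TCP) lies on the centre line of the jaws, within the pads' length; the fingertips stand 19 mm ahead of it and the grasp point (between the pads) is the TCP; z points along the fingers, y is the direction in which the jaws open and shut (so a half turn about z gives the same grasp; the last joint's range is limited). The gripper opens to 85 mm and grips with 20 to 120 N. Pads are 22 mm wide; open, the fingers measure 114 mm over their backs; the gripper's body (76 mm by 85 mm) begins 54 mm behind the grasp point. The pads swing forward as they close: fully open they stand 13 mm farther back than shut.
Start: joints at [-1.323, 0.527, 1.433, -0, 1.181, -0.178], TCP at [0.258, -0.569, 0.25] pointing down, gripper open.
Joint ranges: [-3.08, 3.08], [-0.75, 2.2], [0.22, 2.44], [-1.43, 4.57], [0, 2.65], [-2.85, 2.85]. Speed limits (rad/s): [2.79, 2.79, 3.14, 3.14, 3.14, 3.14].

INTERFACE

Orientations are given as a unit quaternion [x, y, z, w].
In Python, from station import manip, imaging, workorder gives the robot as it stands.
- The arm moves only by the shell command python3 -m creep 'ROWS' [FORCE]. ROWS is a JSON object of lists of equal length, an entry for each row: "claw": the finger opening in cm, from 0 to 8.54; "dp": the shift along the tool's x, y, z in cm, a list of three; "roll": the turn about the tool's z in rad. In form: {"claw": [claw, ...], "dp": [[dx, dy, dz], ...], "roll": [roll, ...]}. A call has 1 to 12 rows; each row is the pose to reach, as a shift and turn from the pose commanded when the call began, along the tool's axes at that moment; what a row does not reach only later rows make up. A row lasts 1/10 s, in which the tool goes at most 50 mm and 8.59 degrees, less where a joint would pass 70% of its speed; a pose out of reach is approached as far as the arm can. A call with a gripper value outside its range is refused whole. The fingers move at their own pace and stop on an object; FORCE is the grip in N (left out, the last holds). Time passes only in rows, so rows that repeat a pose let the fingers close. It gives the time, the measured TCP pose, the force and the opening at its end, in the units of the state.
- manip.sense(): the state, without advancing time (a new reading comes with each control period).
- imaging.snapshot(name): name is "side" or "top" or "wrist"; returns a dict with "image" (384x512x3 uint8, red, green, blue), "z_map" (384x512 float32, m along the optical axis (not along the pixel's ray), 0 where there is no reading), "vfov" (degrees; the focal length in pixels is half the picture's height over the tangent of half this angle, whatever the lens; pixels are square), "cx", "cy" (the principal point, pixels), "R" (3x3) and "t" (3): a world point X has camera coordinates R X + t. Camera axes: x right, y down, z forward; pixel columns grow to the right and rows downward; lengths in m; the calibration is good to about 2 mm. A picture is of the moment at which its call begins.
- workorder.sign_off(): hands the job in, once; it reports no verdict.
The state is a dict: "t": time; "q": joint angles; "qd": joint speeds; "tau": joint torques, N m; "tcp_pos": TCP position; "tool_rot": TCP orientation; "force": force on the tool from outside, world axes, zero at the start; "ft_torque": the same for the moment, N m; "finger_gap": opening from 0.0 (shut) to 1.0 (fully open).
Only numpy, scipy, OpenCV 4.12 (cv2) and the standard library are available. Lean on these libraries where they do the work, as an engineer would, in place of code of your own. Each camera call takes 0.05 s, during which the arm holds its last target.

## Working session

There is one attempt and no reset: what is moved stays moved. The work goes in short steps, Python scripts to look and compute and a shell command to move; the robot and the scene stay as the last step left them, time stands still between calls to the robot, and variables do not carry over. Pictures are saved under pics/ and viewed, and the job is handed in when it is done.

```bash
mkdir -p pics; ls; cat > h.py <<'E'
import numpy as np, cv2
from station import manip, imaging, workorder
from scipy.spatial.transform import Rotation as Rn
def snap(n,f):
    s=imaging.snapshot(n); cv2.imwrite(f'pics/{f}.png',cv2.cvtColor(s['image'],cv2.COLOR_RGB2BGR))
    np.savez(f'pics/{f}.npz',**s); return s
def load(f): return dict(np.load(f'pics/{f}.npz'))
def ray(s,uv,z):
    f=192/np.tan(np.radians(s['vfov'])/2); R,t=s['R'],s['t']
    uv=np.atleast_2d(np.array(uv,float)); d=np.c_[(uv[:,0]-s['cx'])/f,(uv[:,1]-s['cy'])/f,np.ones(len(uv))]@R
    c=-R.T@t; return c+d*((z-c[2])/d[:,2])[:,None]
def proj(s,X):
    f=192/np.tan(np.radians(s['vfov'])/2); p=np.atleast_2d(X)@s['R'].T+s['t']
    return np.c_[f*p[:,0]/p[:,2]+s['cx'],f*p[:,1]/p[:,2]+s['cy']]
def cloud(s):
    f=192/np.tan(np.radians(s['vfov'])/2); z=s['z_map']; v,u=np.mgrid[:384,:512]
    P=np.stack([(u-s['cx'])/f*z,(v-s['cy'])/f*z,z],-1); return (P-s['t'])@s['R']
E
python3 - <<'E'
from h import *
for n in ['top','side','wrist']:
    s=snap(n,n+'0'); print(n,s['vfov'],s['cx'],s['cy'],(-s['R'].T@s['t']).round(3))
print(manip.sense())
E
```

```text
pics
top 56.63078717491899 258.52631813499124 186.83962028884176 [0.406 0.066 0.999]
side 50.11399771867642 258.68630674042197 192.12106525276414 [-0.107  0.737  0.741]
wrist 68.75886290499916 258.8545455257654 194.6005186540862 [ 0.331 -0.536  0.373]
{'t': 0.15, 'q': array([-1.32352900e+00,  5.28262953e-01,  1.43361248e+00,  9.87959150e-06,
        1.18137128e+00, -1.78506521e-01]), 'qd': array([-0.0005807 , -0.00280243, -0.00221872,  0.00062158, -0.00106967,
       -0.00144424]), 'tau': array([ 1.96291316e-03, -4.42742300e+01, -1.78276062e+01, -2.20106690e-04,
        5.53811682e-03, -1.87564422e-05]), 'tcp_pos': array([ 0.25803958, -0.56868525,  0.2495506 ]), 'tool_rot': array([ 9.77425095e-01,  2.11280619e-01, -2.38622702e-05, -8.26696417e-04]), 'force': array([ 0.08363049, -0.4920116 , -0.16008663]), 'ft_torque': array([ 0.00373248,  0.02175839, -0.00852951]), 'finger_gap': 1.000307447337681}
```

View pics/top0.png

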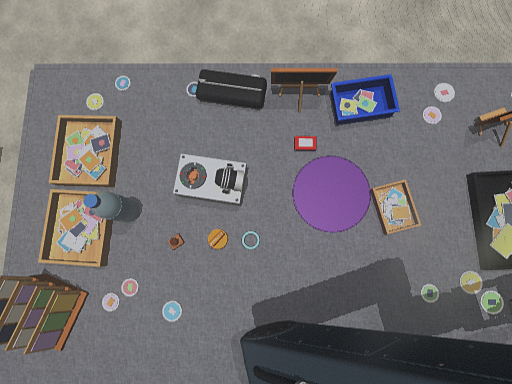

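View pics/side0.png

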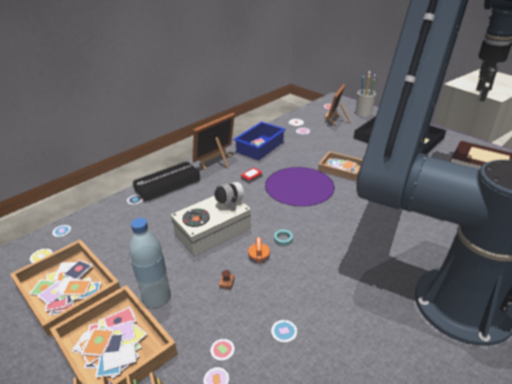

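View pics/wrist0.png

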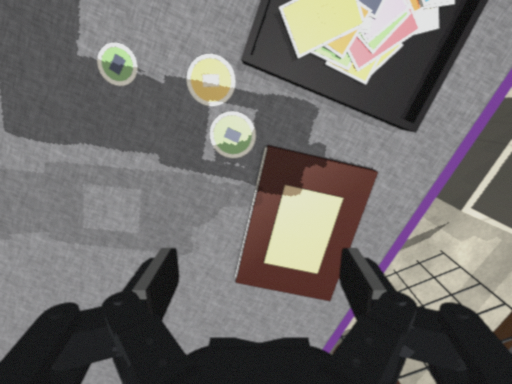

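The top view shows the mat at about (331,193), the tray at (396,207), the lamp at (210,180) with its collar at (193,175), the cap at (218,239), the tape at (250,240), the stamp at (176,241), the ink pad at (305,143) and the bottle at (105,205). Next I measure these.

```bash
python3 - <<'E'
from h import *
s=load('top0'); im=cv2.cvtColor(s['image'],cv2.COLOR_RGB2BGR)
a=cv2.resize(im[140:260,150:270],(600,600),interpolation=cv2.INTER_CUBIC); cv2.imwrite('pics/crop1.png',a)
a=cv2.resize(im[130:260,280:430],None,fx=4,fy=4,interpolation=cv2.INTER_CUBIC); cv2.imwrite('pics/crop2.png',a)
hsv=cv2.cvtColor(im,cv2.COLOR_BGR2HSV)
P=cloud(s)
def cc(m,name):
    n,l,st,c=cv2.connectedComponentsWithStats(m.astype('uint8'))
    for i in range(1,n):
        if st[i,4]>60: print(name,st[i],c[i].round(1))
H,S,V=cv2.split(hsv)
pm=(H>130)&(H<155)&(S>100); cc(pm,'mat')
cc((H>5)&(H<20)&(S>150)&(V>130),'orange')
cnt=max(cv2.findContours(pm.astype('uint8'),0,1)[0],key=cv2.contourArea)
w=ray(s,cnt[:,0,:]+0.0,0.001)[:,:2]; e=cv2.fitEllipse(w.astype('float32')); print('mat ellipse',e)
for n,uv in dict(tape=(250,240),stamp=(176,241),ink=(305,143),cap=(218,239),tray=(396,207)).items(): print(n,ray(s,uv,0.02).round(3),P[uv[1],uv[0]].round(3))
# tray by height
x0,x1,y0,y1=360,430,170,245
m=np.zeros((384,512),bool); m[y0:y1,x0:x1]=(P[y0:y1,x0:x1,2]>0.02)
q=P[m]; print(m.sum(),cv2.minAreaRect(q[:,:2].astype('float32')),q[:,2].max())
m=np.zeros((384,512),bool); m[145:215,165:260]=(P[145:215,165:260,2]>0.06)
q=P[m]; print(m.sum(),cv2.minAreaRect(q[:,:2].astype('float32')),q[:,2].max())
# collar
q2=q[(q[:,2]>.072)&(q[:,2]<.080)]; print(len(q2))
E
```

```text
mat [ 293  156   78   76 4628] [331.3 193.8]
orange [271  69  49   3  77] [295.6  69.4]
orange [208 229  20  20 202] [217.3 238.3]
mat ellipse ((0.5665063858032227, -0.1036999523639679), (0.21381628513336182, 0.2146560698747635), 162.14080810546875)
tape [[0.432 0.121 0.02 ]] [0.433 0.123 0.002]
stamp [[0.426 0.324 0.02 ]] [0.426 0.319 0.038]
ink [[ 0.707 -0.03   0.02 ]] [ 0.708 -0.03   0.017]
cap [[0.433 0.209 0.02 ]] [0.433 0.206 0.043]
tray [[ 0.527 -0.276  0.02 ]] [ 0.527 -0.278  0.014]
469 ((0.4880145192146301, -0.12364046275615692), (0.12996898591518402, 0.4085979461669922), 15.361006736755371) 0.9985668739598059
2691 ((0.560914933681488, 0.1725684404373169), (0.3383199870586395, 0.16469670832157135), 60.564659118652344) 0.9985668739598059
656
```

View pics/crop1.png

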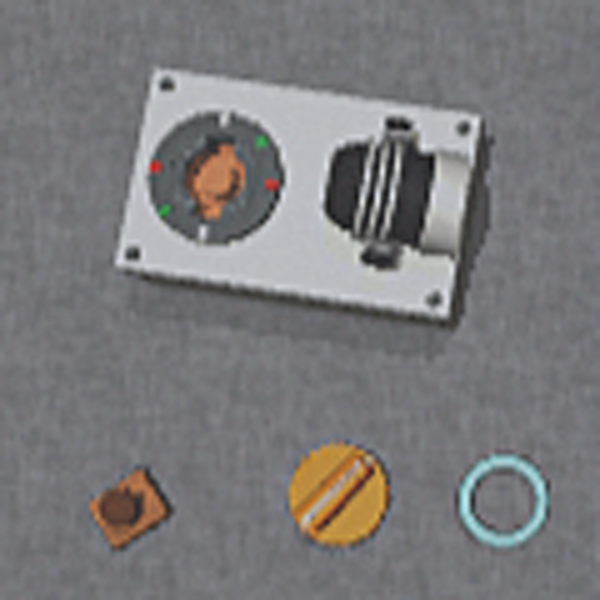

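View pics/crop2.png

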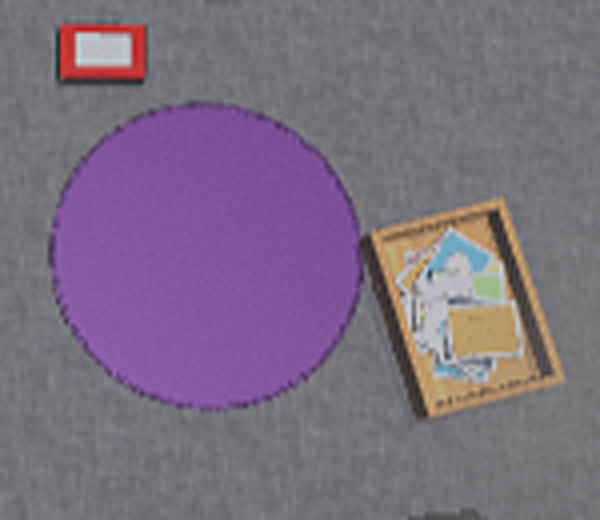

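```bash
python3 - <<'E'
from h import *
s=load('top0'); P=cloud(s); ok=s['z_map']>0
def reg(x0,x1,y0,y1,lo,hi):
    m=np.zeros((384,512),bool); m[y0:y1,x0:x1]=1
    m&=ok&(P[...,2]>lo)&(P[...,2]<hi); return m
for n,a in dict(tray=(360,430,170,245,.012,.035),lampbody=(165,260,145,215,.055,.09),cap=(200,236,222,256,.005,.06),capwing=(200,236,222,256,.035,.06)).items():
    m=reg(*a); q=P[m]; r=cv2.minAreaRect(q[:,:2].astype('float32')); print(n,m.sum(),r,q[:,2].max())
E
```

```text
tray 1165 ((0.5293546915054321, -0.2736993730068207), (0.130050927400589, 0.09730646759271622), 15.626559257507324) 0.03336567175664222
lampbody 2110 ((0.5947058796882629, 0.23086151480674744), (0.18059037625789642, 0.11089029163122177), 81.9346923828125) 0.08680562796397681
cap 328 ((0.4451088309288025, 0.2088540643453598), (0.07700249552726746, 0.08302627503871918), 17.718202590942383) 0.048782666857714437
capwing 93 ((0.4353064000606537, 0.21092727780342102), (0.013772813603281975, 0.04512695595622063), 49.25110626220703) 0.048782666857714437
```

```bash
cat >> h.py <<'E'
def go(xyz,ang=None,st=None):
    st=st or manip.sense(); R=Rn.from_quat(st['tool_rot']).as_matrix()
    a=np.degrees(np.arctan2(R[1,0],R[0,0])); d=R.T@(np.array(xyz)-st['tcp_pos'])
    r=0 if ang is None else np.radians((a-ang+180)%360-180)
    print('tcp',st['tcp_pos'].round(4),'ang',round(a,2),'F',st['force'].round(1),'t',round(st['t'],2),'q6',st['q'][5].round(2),'gap',round(st['finger_gap'],3)); print(' dp cm',(100*d).round(2),'roll',round(r,3))
E
python3 - <<'E'
from h import *
c=np.array([.529,-.274]); u=np.array([np.cos(np.radians(15.6)),np.sin(np.radians(15.6))])
p=c-.11*u; print(p); go([*p,.25],15.6); go([*p,.024],15.6)
s=load('top0'); im=s['image'].astype(int); P=cloud(s)
# socket ring: dark metal pixels
g=cv2.cvtColor(s['image'],cv2.COLOR_RGB2GRAY)
m=np.zeros((384,512),np.uint8); y0,y1,x0,x1=158,192,176,210
sub=s['image'][y0:y1,x0:x1]; m[y0:y1,x0:x1]=(g[y0:y1,x0:x1]<140)
n,l,st,cc=cv2.connectedComponentsWithStats(m); i=1+np.argmax(st[1:,4]); print(st[i],cc[i])
cnt=max(cv2.findContours((l==i).astype('uint8'),0,1)[0],key=cv2.contourArea)
w=ray(s,cv2.convexHull(cnt)[:,0],.076)[:,:2]; print(cv2.minEnclosingCircle(w.astype('float32')),cv2.fitEllipse(w.astype('float32')))
E
```

```text
[ 0.42305212 -0.30358118]
tcp [ 0.258  -0.5687  0.2496] ang 24.39 F [ 0.1 -0.5 -0.2] t 0.15 q6 -0.18 gap 1.0
 dp cm [ 2.598e+01 -1.733e+01 -1.000e-02] roll 0.153
tcp [ 0.258  -0.5687  0.2496] ang 24.39 F [ 0.1 -0.5 -0.2] t 0.15 q6 -0.18 gap 1.0
 dp cm [ 25.97 -17.29  22.59] roll 0.153
[179 162  28  27 522] [192.74521073 175.151341  ]
((0.5995294451713562, 0.2746689021587372), 0.036582015454769135) ((0.5996339321136475, 0.2743847966194153), (0.07141444087028503, 0.07249930500984192), 160.37559509277344)
```

```bash
python3 -m creep '{"claw":[5,5,5,5,5,5,5,5,5,5,5,5],"dp":[[4,-3,0],[8,-6,0],[12,-9,2],[16,-12,4],[20,-15,7],[24,-17.3,10],[26,-17.3,13],[26,-17.3,16],[26,-17.3,18],[26,-17.3,19.5],[26,-17.3,20.5],[26,-17.3,20.5]],"roll":[0,0.05,0.1,0.153,0.153,0.153,0.153,0.153,0.153,0.153,0.153,0.153]}' 40
python3 - <<'E'
from h import *
snap('wrist','w1'); snap('top','t1'); go([.423,-.3036,.024],15.6)
E
```

```text
t: 1.35
tcp_pos: [0.423, -0.3037, 0.0441]
tool_rot: [0.991, 0.136, -0.001, -0.001]
force: [0.2, 0.0, 0.2]
finger_gap: 0.587
tcp [ 0.4236 -0.3045  0.0455] ang 15.61 F [-0.6 -0.5  0.4] t 1.45 q6 0.46 gap 0.582
 dp cm [-0.03 -0.11  2.15] roll 0.0
```

View pics/w1.png

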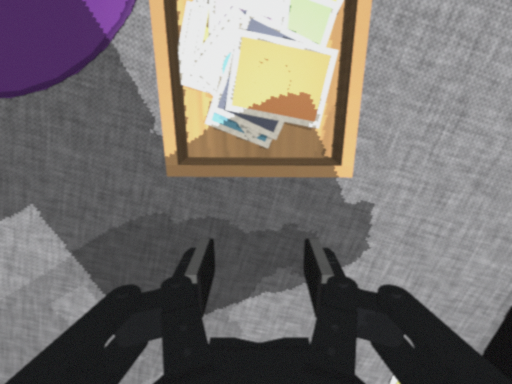

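The near wall of the tray is square to the fingers at about row 165, centred on column 260, so I go down and push.

```bash
python3 -m creep '{"claw":[5,5,5,5,5,5,5,5,5,5,5],"dp":[[0,0,1],[0,0,2],[0,0,2],[0.6,0,2],[1.2,0,2],[1.8,0,2],[2.4,0,2],[3,0,2],[3.6,0,2],[4.2,0,2],[4.8,0,2]],"roll":[0,0,0,0,0,0,0,0,0,0,0]}'
python3 - <<'E'
from h import *
snap('wrist','w2'); go([.423,-.3036,.024],15.6)
E
```

```text
t: 2.55
tcp_pos: [0.4697, -0.2909, 0.0254]
tool_rot: [0.991, 0.136, -0.0, -0.0]
force: [-3.1, 0.0, 1.6]
finger_gap: 0.588
tcp [ 0.4708 -0.291   0.0254] ang 15.65 F [-0.9  0.4 -0.3] t 2.6 q6 0.54 gap 0.586
 dp cm [-4.95 -0.08  0.14] roll 0.001
```

View pics/w2.png

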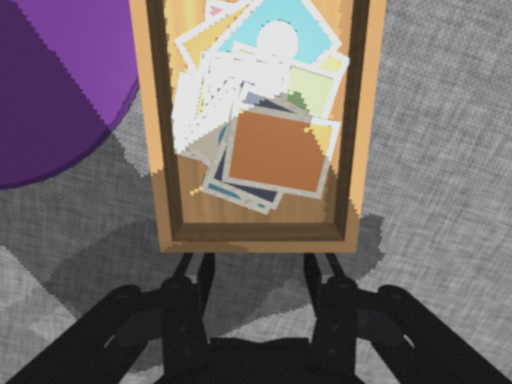

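```bash
python3 -m creep '{"claw":[5,5,5,5,5,5,5,5,5,5,5],"dp":[[0.7,0,0],[1.4,0,0],[2.1,0,0],[2.8,0,0],[3.5,0,0],[4.2,0,0],[4.9,0,0],[5.6,0,0],[6.2,0,0],[6.6,0,0],[6.6,0,0]],"roll":[0,0,0,0,0,0,0,0,0,0,0]}'
python3 -m creep '{"claw":[5,5,5,5,5,5,5,5,5,5],"dp":[[-2,0,0],[-4,0,0],[-4,0,-2],[-4,0,-5],[-4,0,-9],[-4,0,-9],[-4,4,-9],[-4,8,-9],[-4,11,-9],[-4,11,-9]],"roll":[0,0,0,0,0,-0.15,-0.3,-0.45,-0.6,-0.75]}'
python3 - <<'E'
from h import *
snap('wrist','w3'); s=snap('top','t3'); go([.423,-.3036,.024],105.6)
P=cloud(s); m=np.zeros((384,512),bool); m[150:240,340:440]=1
m&=(s['z_map']>0)&(P[...,2]>.012)&(P[...,2]<.035)
q=P[m]; print(m.sum(),cv2.minAreaRect(q[:,:2].astype('float32')))
E
```

```text
t: 3.7
tcp_pos: [0.5343, -0.2735, 0.0254]
tool_rot: [0.991, 0.136, 0.001, 0.0]
force: [0.7, 0.4, 0.5]
finger_gap: 0.587
t: 4.7
tcp_pos: [0.5261, -0.3958, 0.1162]
tool_rot: [0.871, 0.491, 0.001, 0.004]
force: [0.0, -0.1, -0.3]
finger_gap: 0.584
tcp [ 0.5244 -0.3913  0.1152] ang 58.5 F [ 0.3 -0.1 -0.4] t 4.8 q6 -0.26 gap 0.583
 dp cm [  2.18 -13.23   9.11] roll -0.822
1114 ((0.6089777946472168, -0.25117048621177673), (0.13059256970882416, 0.09758392721414566), 15.534963607788086)
```

View pics/t3.png

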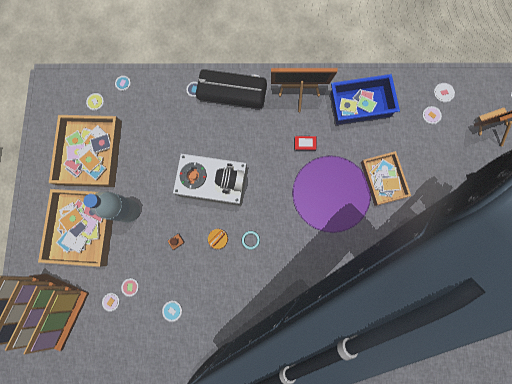

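```bash
python3 - <<'E'
from h import *
go([.631,-.331,.115],105.5)
E
```

```text
tcp [ 0.5244 -0.3913  0.1152] ang 58.5 F [ 0.3 -0.1 -0.4] t 4.8 q6 -0.26 gap 0.583
 dp cm [10.71  5.94  0.03] roll -0.82
```

```bash
python3 -m creep '{"claw":[7,7,7,7,7,7,7,7,7,7,7],"dp":[[3,2,0],[6,4,0],[9,5.5,0],[10.7,5.95,1],[10.7,5.95,2],[10.7,5.95,3],[10.7,5.95,4],[10.7,5.95,6],[10.7,5.95,8],[10.7,5.95,9.3],[10.7,5.95,9.3]],"roll":[-0.15,-0.3,-0.45,-0.6,-0.75,-0.82,-0.82,-0.82,-0.82,-0.82,-0.82]}'
python3 - <<'E'
from h import *
snap('wrist','w4'); go([.631,-.331,.02],105.5)
E
```

```text
t: 5.9
tcp_pos: [0.6292, -0.3286, 0.0198]
tool_rot: [0.606, 0.796, 0.0, -0.003]
force: [-0.5, 0.6, -0.2]
finger_gap: 0.821
tcp [ 0.6302 -0.3293  0.0212] ang 105.49 F [ 0.2  0.1 -0.2] t 5.95 q6 -0.91 gap 0.815
 dp cm [-0.19  0.04  0.12] roll -0.0
```

View pics/w4.png

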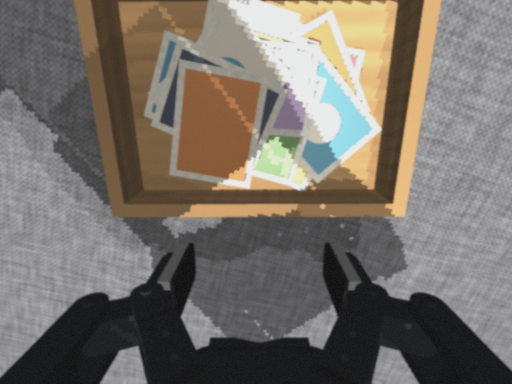

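```bash
python3 -m creep '{"claw":[7,7,7,7,7,7,7,7,7,7,7,7],"dp":[[0.7,0,0],[1.4,0,0],[2.1,0,0],[2.8,0,0],[3.5,0,0],[4.3,0,0],[5.1,0,0],[5.9,0,0],[6.7,0,0],[7.5,0,0],[8.3,0,0],[9.1,0,0]],"roll":[0,0,0,0,0,0,0,0,0,0,0,0]}'
python3 -m creep '{"claw":[7,7,7,7,7,7,7,7,7,7,7,7],"dp":[[0.8,0,0],[1.6,0,0],[2.4,0,0],[3.2,0,0],[4.0,0,0],[4.8,0,0],[5.6,0,0],[6.4,0,0],[7.2,0,0],[7.8,0,0],[8.2,0,0],[8.2,0,0]],"roll":[0,0,0,0,0,0,0,0,0,0,0,0]}'
python3 -m creep '{"claw":[7,7,7,7,7,7,7,7,7,7],"dp":[[-1,0,0],[-3,0,0],[-4,0,-2],[-4,0,-5],[-6,0,-10],[-8,0,-14],[-11,0,-16],[-11,0,-18],[-11,0,-18],[-11,0,-18]],"roll":[0,0,0,0,0,0,0,0,0,0]}'
python3 - <<'E'
from h import *
s=snap('top','t5'); go([.433,.209,.2],139)
P=cloud(s); m=np.zeros((384,512),bool); m[140:250,280:390]=1
m&=(s['z_map']>0)&(P[...,2]>.012)&(P[...,2]<.035)
q=P[m]; print(m.sum(),cv2.minAreaRect(q[:,:2].astype('float32')))
E
```

```text
t: 7.15
tcp_pos: [0.6063, -0.2416, 0.0223]
tool_rot: [0.605, 0.796, -0.0, -0.0]
force: [0.1, -1.7, 1.8]
finger_gap: 0.822
t: 8.35
tcp_pos: [0.5836, -0.162, 0.022]
tool_rot: [0.605, 0.797, 0.0, -0.001]
force: [-0.8, 0.1, 0.6]
finger_gap: 0.822
t: 9.35
tcp_pos: [0.6135, -0.2701, 0.2019]
tool_rot: [0.605, 0.796, 0.0, -0.0]
force: [-0.8, -1.1, -1.0]
finger_gap: 0.819
tcp [ 0.613  -0.2692  0.2009] ang 105.55 F [-0.4  0.6 -0. ] t 9.4 q6 -0.85 gap 0.817
 dp cm [50.89 -4.52  0.21] roll -0.584
458 ((0.6482287645339966, -0.07521224021911621), (0.18179777264595032, 0.10263173282146454), 22.175731658935547)
```

View pics/t5.png

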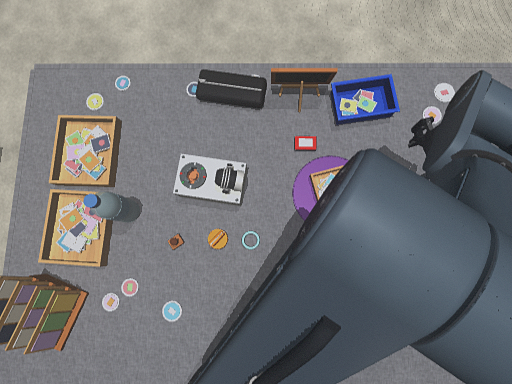

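```bash
python3 -m creep '{"claw":[6,6,6,6,6,6,6,6,6,6,6,6],"dp":[[4.5,-0.4,0],[9,-0.8,0],[13.5,-1.2,0],[18,-1.6,0],[22.5,-2,0],[27,-2.4,0],[31.5,-2.8,0],[36,-3.2,0],[41,-3.6,0],[46,-4,0],[49,-4.5,0],[50.9,-4.5,0]],"roll":[0,0,0,0,0,0,0,0,0,0,0,0]}'
python3 -m creep '{"claw":[6,6,6,6,6,6,6],"dp":[[0,0,0],[0,0,0],[0,0,0],[0,0,0],[0,0,0],[0,0,0],[0,0,0]],"roll":[-0.1,-0.2,-0.3,-0.4,-0.5,-0.584,-0.584]}'
python3 - <<'E'
from h import *
s=snap('top','t6'); go([.433,.209,.2],139)
P=cloud(s); m=np.zeros((384,512),bool); m[140:250,280:390]=1
m&=(s['z_map']>0)&(P[...,2]>.012)&(P[...,2]<.035)
n,l,st,c=cv2.connectedComponentsWithStats(m.astype('uint8')); print(st)
for i in range(1,n):
  if st[i,4]>100: print(cv2.minAreaRect(P[l==i][:,:2].astype('float32')))
snap('wrist','w6')
E
```

```text
t: 10.6
tcp_pos: [0.4303, 0.211, 0.2007]
tool_rot: [0.603, 0.798, -0.002, -0.002]
force: [0.4, -0.2, 1.1]
finger_gap: 0.704
t: 11.3
tcp_pos: [0.4325, 0.209, 0.2009]
tool_rot: [0.35, 0.937, -0.001, -0.002]
force: [-0.1, -0.9, -0.2]
finger_gap: 0.703
tcp [0.4328 0.209  0.2011] ang 138.98 F [ 1.4 -0.2  0.3] t 11.35 q6 -0.64 gap 0.702
 dp cm [-0.02  0.02  0.11] roll -0.0
[[     0      0    512    384 195336]
 [   295    140     22     10    209]
 [   310    165     47     54   1057]
 [   336    176      1      2      2]
 [   319    187      1      2      2]
 [   320    192      1      2      2]]
((0.7041488289833069, -0.03139480575919151), (0.027588054537773132, 0.060140397399663925), 0.185320645570755)
((0.567502498626709, -0.10523612052202225), (0.12999844551086426, 0.09650205075740814), 15.61845588684082)
```

View pics/t6.png

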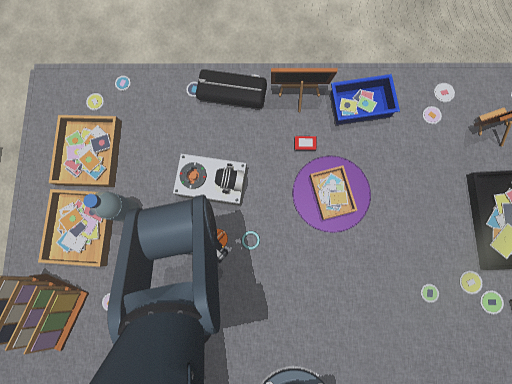

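View pics/w6.png

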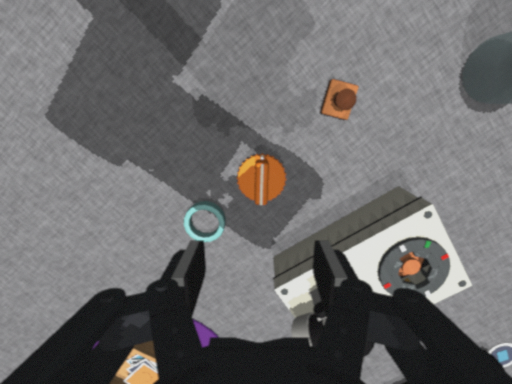

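The tray is flat on the mat, its centre 2 mm from the mat's. The wrist view shows the cap at about (262,180) with its wing almost vertical, and the collar at about (412,265). Next I refine both poses.

```bash
python3 - <<'E'
from h import *
s=load('w6'); im=cv2.cvtColor(s['image'],cv2.COLOR_RGB2BGR); H,S,V=cv2.split(cv2.cvtColor(im,cv2.COLOR_BGR2HSV))
P=cloud(s); ok=s['z_map']>0
m=(H>3)&(H<22)&(S>140)&(V>70); b=np.zeros_like(m); b[145:215,225:300]=1; mm=(m&b).astype('uint8')
mm=cv2.morphologyEx(mm,cv2.MORPH_CLOSE,np.ones((7,7)))
h=cv2.convexHull(max(cv2.findContours(mm,0,1)[0],key=cv2.contourArea))[:,0]
w=ray(s,h,.021)[:,:2].astype('float32'); print('flange',cv2.minEnclosingCircle(w),cv2.fitEllipse(w))
wg=ok&b&(P[...,2]>.036)&(P[...,2]<.052); q=P[wg]; print('wing',wg.sum(),cv2.minAreaRect(q[:,:2].astype('float32')),np.median(q[:,2]))
wl=b&(S<110)&(V>120)&(P[...,2]>.035); v,u=np.nonzero(wl); g=ray(s,np.c_[u,v],.045)[:,:2]; print('line',len(u),g.mean(0),cv2.minAreaRect(g.astype('float32')), np.c_[u,v].min(0),np.c_[u,v].max(0))
a=cv2.resize(im[225:310,360:470],None,fx=6,fy=6,interpolation=cv2.INTER_CUBIC); cv2.imwrite('pics/crop6.png',a)
a=cv2.resize(im[140:220,215:315],None,fx=6,fy=6,interpolation=cv2.INTER_CUBIC); cv2.imwrite('pics/crop6b.png',a)
E
```

```text
flange ((0.435611367225647, 0.20925533771514893), 0.02939503639936447) ((0.43488913774490356, 0.20972611010074615), (0.05330084636807442, 0.05774151533842087), 48.04470443725586)
wing 574 ((0.4338363707065582, 0.2102186232805252), (0.013991079293191433, 0.04519261047244072), 47.455718994140625) 0.04486003349152851
line 132 [0.43313114 0.21038476] ((0.42200201749801636, 0.21261826157569885), (0.024299051612615585, 0.06425268948078156), 77.77337646484375) [238 145] [263 204]
```

View pics/crop6.png

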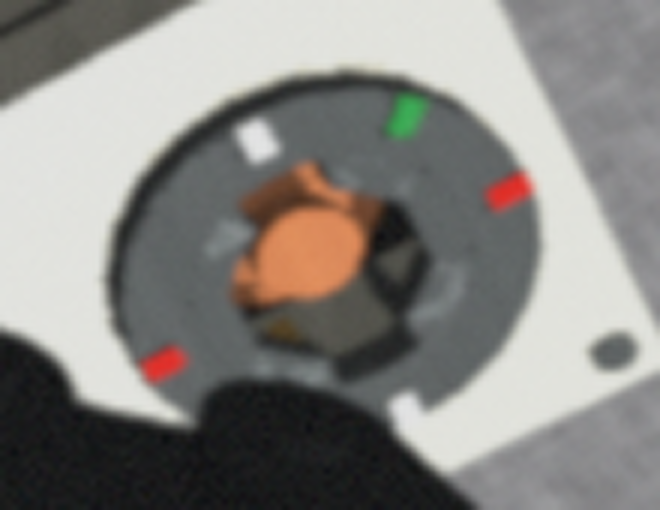

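View pics/crop6b.png

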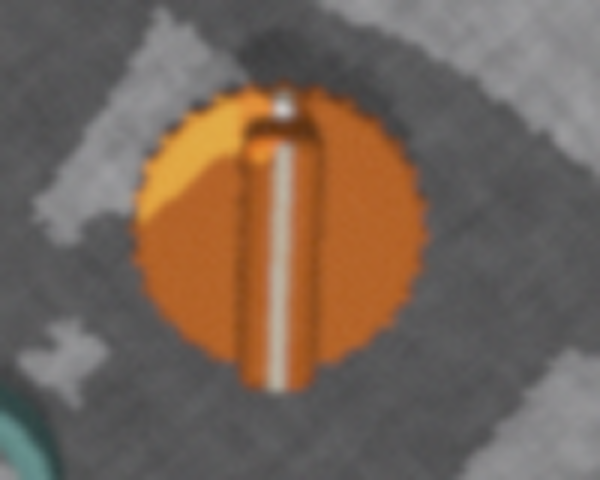

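```bash
python3 - <<'E'
from h import *
s=load('w6')
px=np.array([[258,140],[407,412],[510,192],[164,364],[408,116]])/6-0.42+[360,225]
w=ray(s,px,.0765)[:,:2]; print(w.round(4))
d=w[0]-w[1]; print('white mid',w[:2].mean(0),np.linalg.norm(d),np.degrees(np.arctan2(d[1],d[0])))
d=w[2]-w[3]; print('red mid',w[2:4].mean(0),np.linalg.norm(d),np.degrees(np.arctan2(d[1],d[0])))
c=w[:4].mean(0); d=w[4]-c; print('green',np.degrees(np.arctan2(d[1],d[0])))
t=load('top0'); px=np.array([[228,118],[203,233],[155,168],[273,185]])/5-.4+[150,140]; w=ray(t,px,.0765)[:,:2]
for i in (0,2):
    d=w[i]-w[i+1]; print('top',w[i:i+2].mean(0),np.degrees(np.arctan2(d[1],d[0])))
go([.4338,.2102,.042],137.5)
E
```

```text
[[0.569  0.2791]
 [0.632  0.2701]
 [0.6049 0.3056]
 [0.5958 0.2434]
 [0.5813 0.3001]]
white mid [0.60049898 0.27460331] 0.06361957259357234 171.930259064214
red mid [0.60034733 0.27452483] 0.0628636250030835 81.65798468622165
green 126.82379362109658
top [0.600471   0.27427161] -9.446971681612029
top [0.59975544 0.27514144] 82.19794031938993
tcp [0.433  0.209  0.2013] ang 138.97 F [ 0.1 -0.1  0.3] t 11.4 q6 -0.64 gap 0.704
 dp cm [-1.000e-02  1.800e-01  1.593e+01] roll 0.026
```

```bash
python3 -m creep '{"claw":[5,5,5,5,5,5,5,5,5,5],"dp":[[0,0.2,2],[0,0.2,5],[0,0.2,8],[0,0.2,10],[0,0.2,12],[0,0.2,13.5],[0,0.2,14.5],[0,0.2,15.3],[0,0.2,15.8],[0,0.2,15.8]],"roll":[0.026,0.026,0.026,0.026,0.026,0.026,0.026,0.026,0.026,0.026]}' 40
python3 - <<'E'
from h import *
snap('wrist','w7');go([.4338,.2102,.042],137.5)
E
```

```text
t: 12.4
tcp_pos: [0.4351, 0.2105, 0.044]
tool_rot: [0.362, 0.932, -0.0, -0.0]
force: [-0.3, 0.6, 0.2]
finger_gap: 0.587
tcp [0.4353 0.2105 0.0444] ang 137.54 F [0.7 0.8 0.8] t 12.45 q6 -0.61 gap 0.584
 dp cm [ 0.09 -0.13  0.24] roll 0.001
```

View pics/w7.png

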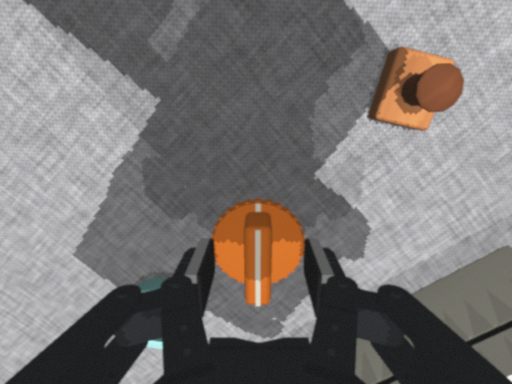

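Jaws straddle the wing, which runs along column 258; closing.

```bash
python3 -m creep '{"claw":[5,3,2,1.2,0.8,0.8,0.8,0.8,0.8,0.8],"dp":[[0,0,0.1],[0,0,0.1],[0,0,0.1],[0,0,0.1],[0,0,0.1],[0,0,0.1],[0,0,0.1],[0,0,0.1],[0,0,0.1],[0,0,0.1]],"roll":[0,0,0,0,0,0,0,0,0,0]}' 60
python3 -m creep '{"claw":[0.8,0.8,0.8,0.8,0.8,0.8,0.8,0.8],"dp":[[0,0,-1],[0,0,-3],[0,0,-6],[0,0,-9],[0,0,-11],[0,0,-12],[0,0,-12],[0,0,-12]],"roll":[0,0,0,0,0,0,0,0]}' 90
python3 - <<'E'
from h import *
snap('wrist','w8');snap('side','s8');go([.6003,.2745,.165],171.8)
E
```

```text
t: 13.45
tcp_pos: [0.4354, 0.2105, 0.0437]
tool_rot: [0.362, 0.932, 0.0, 0.0]
force: [-0.4, -0.6, 6.0]
finger_gap: 0.148
t: 14.25
tcp_pos: [0.4347, 0.2104, 0.1628]
tool_rot: [0.362, 0.932, -0.0, -0.001]
force: [1.1, 0.1, -1.5]
finger_gap: 0.14
tcp [0.4344 0.2103 0.1622] ang 137.55 F [-1.2 -0.2 -0.4] t 14.35 q6 -0.61 gap 0.14
 dp cm [-7.91 15.93 -0.33] roll -0.598
```

View pics/w8.png

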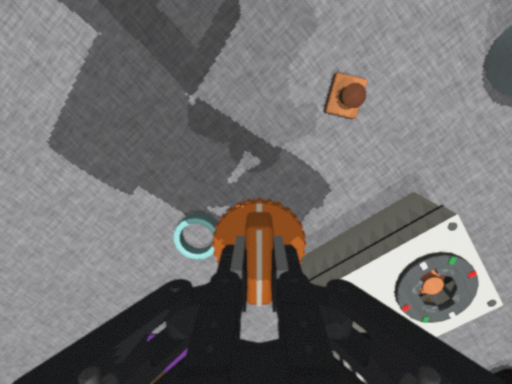

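View pics/s8.png

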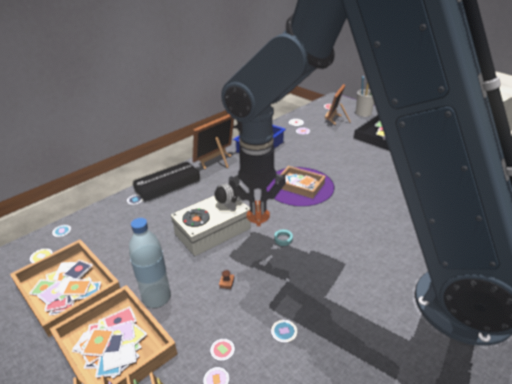

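```bash
python3 - <<'E'
from h import *
s=load('w8'); im=cv2.cvtColor(s['image'],cv2.COLOR_RGB2BGR)
cv2.imwrite('pics/crop8.png',cv2.resize(im[185:320,195:325],None,fx=4.4,fy=4.4,interpolation=cv2.INTER_CUBIC))
cv2.imwrite('pics/crop8b.png',cv2.resize(im[240:335,380:510],None,fx=6,fy=6,interpolation=cv2.INTER_CUBIC))
H,S,V=cv2.split(cv2.cvtColor(im,cv2.COLOR_BGR2HSV))
m=((H>3)&(H<22)&(S>140)&(V>60)).astype('uint8'); m[:190]=0;m[320:]=0;m[:,:200]=0;m[:,320:]=0
c=max(cv2.findContours(m,0,1)[0],key=cv2.contourArea)[:,0]
zt=.1625-.0227
c=c[c[:,1]<240]; 
for z in (zt,zt-.008):
  w=ray(s,c,z)[:,:2]
  A=np.c_[2*w,np.ones(len(w))]; x=np.linalg.lstsq(A,(w**2).sum(1),rcond=None)[0]; print(x[:2],np.sqrt(x[2]+x[0]**2+x[1]**2))
E
```

```text
[0.42440842 0.21955417] 0.01780477880429975
[0.42706986 0.2171037 ] 0.01877538995492798
```

View pics/crop8.png

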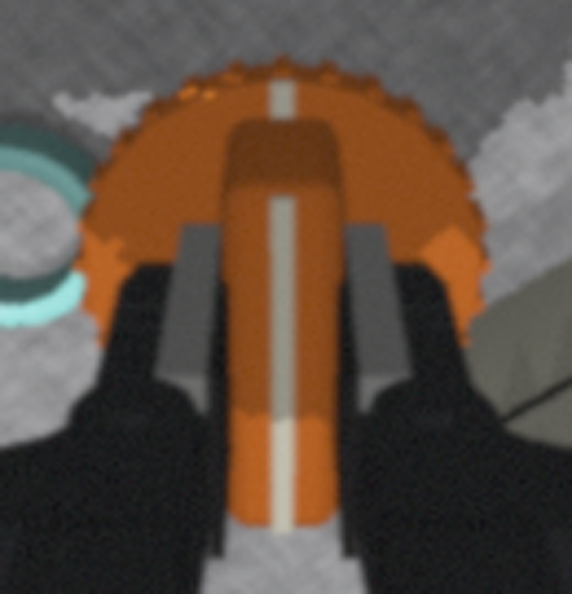

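View pics/crop8b.png

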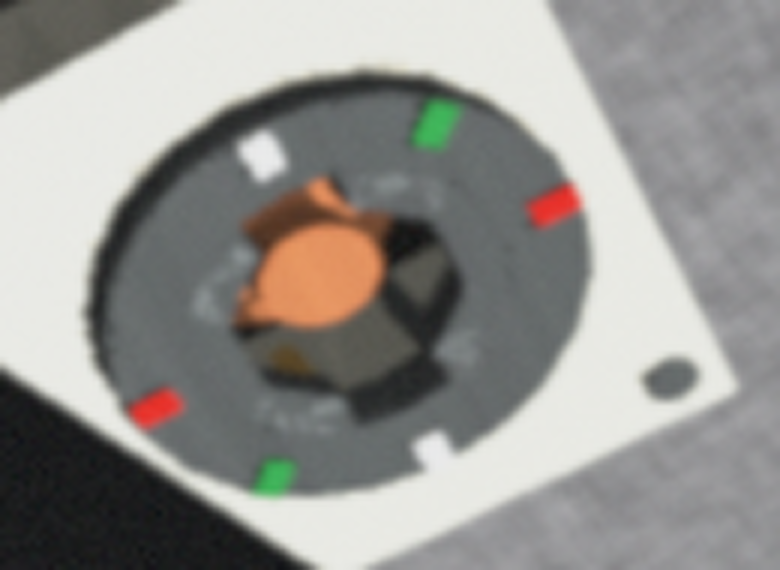

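```bash
python3 - <<'E'
from h import *
s=load('w8'); st=manip.sense(); 
u=np.array([np.cos(np.radians(137.5)),np.sin(np.radians(137.5))]); T=np.array([.4345,.2104])
v=np.array([u[1],-u[0]])
for n,uv,z in [('far',(259.0,226.6),.1638),('near',(258.9,304.6),.1638),('flange far',(259,202),.1398),('flL',(213.5,243),.1358),('flR',(304.8,243),.1358)]:
    w=ray(s,uv,z)[0,:2]-T; print(n,(w@u*1e3).round(2),(w@v*1e3).round(2))
px=np.array([[262,156],[433,452],[554,205],[156,408],[437,125],[275,477]])/6-.42+[380,240]
w=ray(s,px,.0765)[:,:2]
for i in (0,2,4):
    d=w[i]-w[i+1]; print(w[i:i+2].mean(0).round(4),np.degrees(np.arctan2(d[1],d[0])).round(2))
E
```

```text
far 23.52 0.15
near -21.57 0.17
flange far 27.42 0.13
flL -0.16 -27.1
flR -0.06 27.63
[0.6002 0.2744] 172.04
[0.6002 0.2745] 82.17
[0.6003 0.2748] 126.94
```

```bash
python3 - <<'E'
from h import *
go([.6009,.2743,.19],172)
E
python3 -m creep '{"claw":[0.8,0.8,0.8,0.8,0.8,0.8,0.8,0.8,0.8,0.8,0.8,0.8],"dp":[[0,0,-2],[0,0,-3],[-2,4,-3],[-4,8,-3],[-6,12,-3],[-7,14,-3],[-7.9,15.9,-3],[-7.9,15.9,-3],[-7.9,15.9,-3],[-7.9,15.9,-3],[-7.9,15.9,-3],[-7.9,15.9,-3]],"roll":[0,-0.1,-0.2,-0.3,-0.4,-0.5,-0.601,-0.601,-0.601,-0.601,-0.601,-0.601]}'
python3 - <<'E'
from h import *
for i in range(3): go([.6009,.2743,.19],172); imaging.snapshot('top')
E
```

```text
tcp [0.4344 0.2103 0.1622] ang 137.55 F [-1.2 -0.2 -0.4] t 14.35 q6 -0.61 gap 0.14
 dp cm [-7.96 15.96 -2.83] roll -0.601
t: 15.55
tcp_pos: [0.6001, 0.2743, 0.1935]
tool_rot: [0.07, 0.998, -0.0, -0.0]
force: [-0.4, -0.2, -1.6]
finger_gap: 0.139
tcp [0.6001 0.2743 0.1935] ang 171.97 F [-0.4 -0.2 -1.6] t 15.55 q6 -1.17 gap 0.139
 dp cm [-0.08  0.01  0.35] roll -0.001
tcp [0.6003 0.2744 0.1936] ang 171.97 F [-0.2 -0.3 -0.2] t 15.6 q6 -1.17 gap 0.14
 dp cm [-0.06  0.    0.36] roll -0.0
tcp [0.6005 0.2744 0.1936] ang 171.97 F [-0.1 -0.2 -0.6] t 15.65 q6 -1.17 gap 0.139
 dp cm [-0.05 -0.    0.36] roll -0.0
```

```bash
python3 -m creep '{"claw":[0.8,0.8,0.8,0.8,0.8,0.8,0.8,0.8],"dp":[[-0.05,0,1.5],[-0.05,0,3],[-0.05,0,4.5],[-0.05,0,5.5],[-0.05,0,6.2],[-0.05,0,6.6],[-0.05,0,6.6],[-0.05,0,6.6]],"roll":[0,0,0,0,0,0,0,0]}'
python3 - <<'E'
from h import *
go([.6009,.2743,.1067],172); s=snap('side','s9'); snap('wrist','w9'); 
im=cv2.cvtColor(s['image'],cv2.COLOR_RGB2BGR)
cv2.imwrite('pics/s9c.png',cv2.resize(im[160:260,150:270],None,fx=6,fy=6,interpolation=cv2.INTER_CUBIC))
E
```

```text
t: 16.5
tcp_pos: [0.6017, 0.2746, 0.1277]
tool_rot: [0.07, 0.998, 0.0, 0.0]
force: [-0.0, -0.3, 0.0]
finger_gap: 0.142
tcp [0.6017 0.2746 0.1277] ang 171.99 F [-0.  -0.3  0. ] t 16.5 q6 -1.17 gap 0.142
 dp cm [ 0.08 -0.04  2.1 ] roll -0.0
```

View pics/s9c.png

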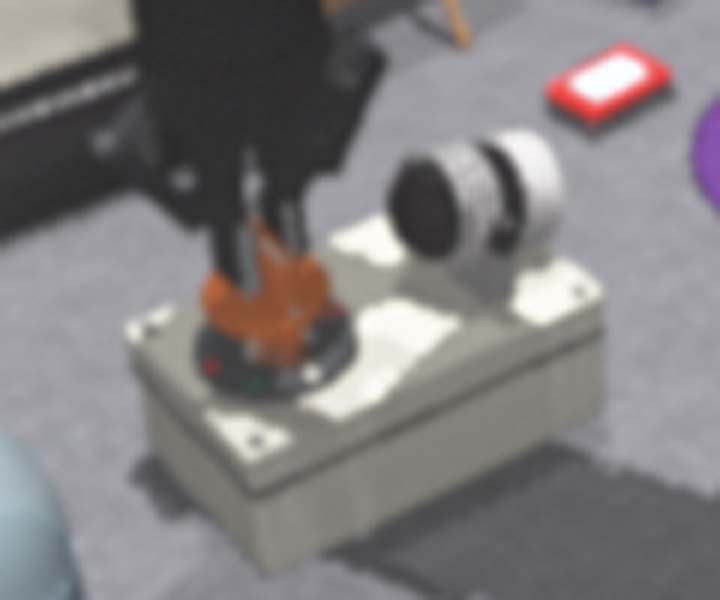

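View pics/w9.png

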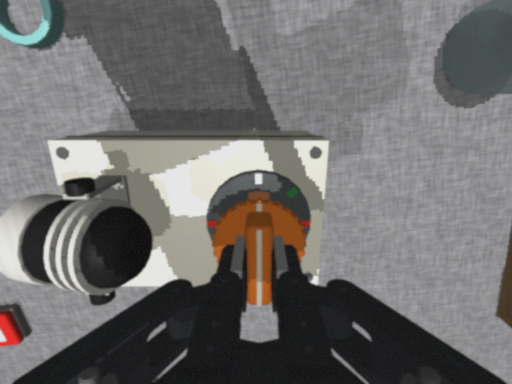

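```bash
python3 - <<'E'
from h import *
s=load('w9'); im=cv2.cvtColor(s['image'],cv2.COLOR_RGB2BGR); H,S,V=cv2.split(cv2.cvtColor(im,cv2.COLOR_BGR2HSV))
st=manip.sense(); T=np.array([.6012,.2745]); print(st['tcp_pos'],(-s['R'].T@s['t']))
u=np.array([np.cos(np.radians(172)),np.sin(np.radians(172))]); v=np.array([u[1],-u[0]])
def p(n,uv,z): w=ray(s,uv,z)[0,:2]; d=w-T; print(n,w.round(4),(d@u*1e3).round(2),(d@v*1e3).round(2)); return w
b=np.zeros_like(H,bool); b[165:235,200:318]=1
vv,uu=np.nonzero(b&(S<40)&(V>200)&(abs(np.arange(512)[None]-258)<9)&(np.arange(384)[:,None]<190)); p('white',(uu.mean(),vv.mean()),.0765); print(len(uu))
rm=b&((H<4)|(H>174))&(S>170)&(V>120)
n,l,stt,c=cv2.connectedComponentsWithStats(rm.astype('uint8'))
for i in range(1,n):
    if stt[i,4]>8: p('red',c[i],.0765)
zt=.1272+.0013
cv2.imwrite('pics/crop9.png',cv2.resize(im[165:320,195:325],None,fx=3.8,fy=3.8,interpolation=cv2.INTER_CUBIC))
for nm,r in (('far',226.6),('near',304.6)): p(nm,(259,r),zt)
E
```

```text
[0.60183068 0.27462849 0.12806536] [0.52219015 0.28572243 0.25154299]
white [0.5644 0.2793] 37.07 -0.37
144
red [0.5951 0.2431] 1.64 -31.9
red [0.6039 0.3061] 1.69 31.72
far [0.5785 0.2779] 22.92 0.24
near [0.6234 0.2716] -22.38 0.27
```

View pics/crop9.png

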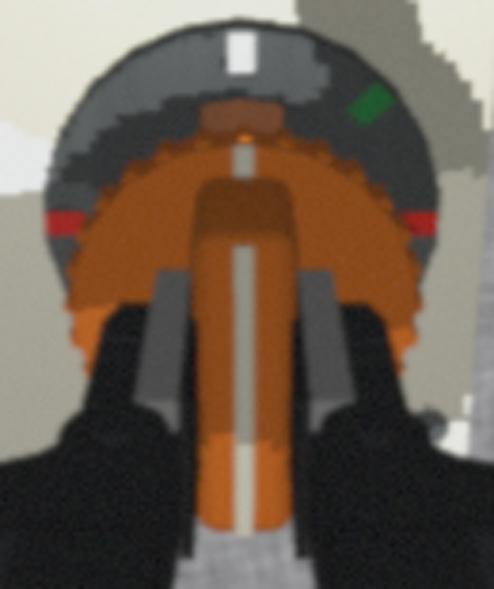

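```bash
python3 -m creep '{"claw":[0.8,0.8,0.8,0.8,0.8,0.8],"dp":[[0.08,0,0],[0.08,0,0.3],[0.08,0,0.6],[0.08,0,0.8],[0.08,0,0.8],[0.08,0,0.8]],"roll":[0,0,0,0,0,0]}'
python3 - <<'E'
from h import *
go([.6003,.2745,.1067],172);
s=snap('wrist','w10'); im=cv2.cvtColor(s['image'],cv2.COLOR_RGB2BGR)
cv2.imwrite('pics/crop10.png',cv2.resize(im[165:320,195:325],None,fx=3.8,fy=3.8,interpolation=cv2.INTER_CUBIC))
go([.6003,.2745,.1067],172)
E
```

```text
t: 17.2
tcp_pos: [0.6005, 0.2745, 0.1191]
tool_rot: [0.07, 0.998, -0.0, -0.0]
force: [0.7, -0.1, -0.7]
finger_gap: 0.139
tcp [0.6005 0.2745 0.1191] ang 171.99 F [ 0.7 -0.1 -0.7] t 17.2 q6 -1.17 gap 0.139
 dp cm [ 0.02 -0.01  1.24] roll -0.0
tcp [0.6006 0.2746 0.1193] ang 171.99 F [-0.9  0.1 -0.4] t 17.25 q6 -1.17 gap 0.142
 dp cm [ 0.03 -0.01  1.26] roll -0.0
```

View pics/crop10.png

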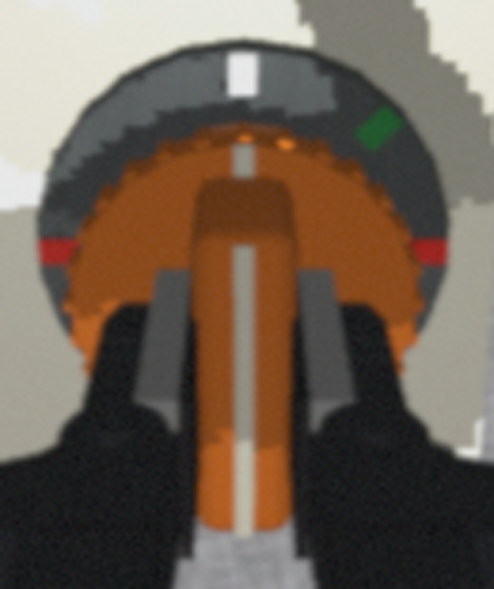

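```bash
python3 - <<'E'
from h import *
s=load('w10'); T=np.array([.6006,.2746])
u=np.array([np.cos(np.radians(172)),np.sin(np.radians(172))]); v=np.array([u[1],-u[0]])
for n,c,z in [('white',(241.5,75),.0765),('redL',(58,252),.0765),('redR',(430,252),.0765),('wingfar',(243,236),.1206),('wingnear',(243,529),.1206),('flfar',(243,140),.0966)]:
    uv=np.array(c)/3.8-.4+[195,165]; d=ray(s,uv,z)[0,:2]-T; print(n,(d@u*1e3).round(2),(d@v*1e3).round(2))
E
```

```text
white 32.24 -0.55
redL 0.64 -32.04
redR 0.68 31.77
wingfar 23.98 -0.24
wingnear -20.38 -0.24
flfar 28.21 -0.28
```

```bash
python3 -m creep '{"claw":[0.8,0.8,0.8,0.8,0.8,0.8],"dp":[[-0.03,0,0.15],[-0.03,0,0.3],[-0.03,0,0.45],[-0.03,0,0.6],[-0.03,0,0.6],[-0.03,0,0.6]],"roll":[0,0,0,0,0,0]}'
python3 - <<'E'
from h import *
go([.6003,.2745,.1067],172)
E
```

```text
t: 17.85
tcp_pos: [0.6008, 0.2745, 0.1132]
tool_rot: [0.07, 0.998, -0.0, -0.0]
force: [0.6, 0.5, -0.6]
finger_gap: 0.14
tcp [0.6008 0.2745 0.1132] ang 171.99 F [ 0.6  0.5 -0.6] t 17.85 q6 -1.17 gap 0.14
 dp cm [ 0.05 -0.01  0.65] roll -0.0
```

```bash
python3 -m creep '{"claw":[0.8,0.8,0.8,0.8,0.8,0.8,0.8],"dp":[[0,0,0.15],[0,0,0.3],[0,0,0.4],[0,0,0.5],[0,0,0.6],[0,0,0.65],[0,0,0.65]],"roll":[0,0,0,0,0,0,0]}'
python3 - <<'E'
from h import *
go([.6003,.2745,.1067],172)
E
```

```text
t: 18.55
tcp_pos: [0.601, 0.2746, 0.107]
tool_rot: [0.07, 0.998, 0.0, 0.0]
force: [-0.3, -0.3, 4.4]
finger_gap: 0.141
tcp [0.601  0.2746 0.107 ] ang 171.99 F [-0.3 -0.3  4.4] t 18.55 q6 -1.17 gap 0.141
 dp cm [ 0.07 -0.02  0.03] roll -0.0
```

```bash
python3 -m creep '{"claw":[0.8,0.8,0.8,0.8],"dp":[[0,0,0.05],[0,0,0.1],[0,0,0.1],[0,0,0.1]],"roll":[0,0,0,0]}'
python3 - <<'E'
from h import *
go([.6003,.2745,.1067],172); s=snap('wrist','w11'); im=cv2.cvtColor(s['image'],cv2.COLOR_RGB2BGR)
cv2.imwrite('pics/crop11.png',cv2.resize(im[165:320,195:325],None,fx=3.8,fy=3.8,interpolation=cv2.INTER_CUBIC))
E
```

```text
t: 18.95
tcp_pos: [0.601, 0.2746, 0.1069]
tool_rot: [0.07, 0.998, 0.0, 0.0]
force: [-2.5, -0.1, 8.6]
finger_gap: 0.141
tcp [0.601  0.2746 0.1069] ang 171.99 F [-2.5 -0.1  8.6] t 18.95 q6 -1.17 gap 0.141
 dp cm [ 0.07 -0.02  0.02] roll -0.0
```

View pics/crop11.png

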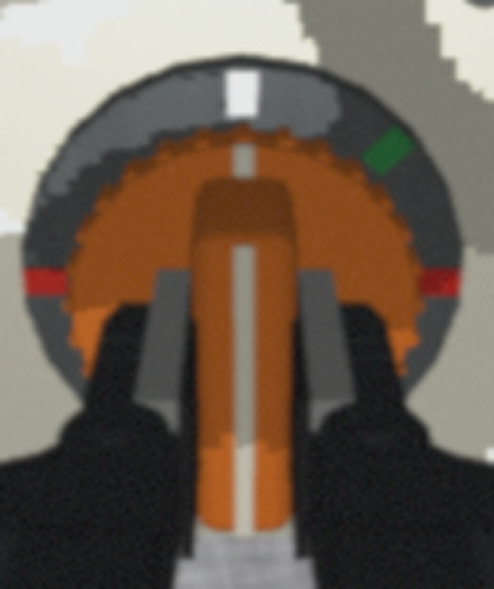

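The flange is down on the collar (force rising, height constant) and the pointer at (242,160) lines up with the white mark. Twisting in stages.

```bash
python3 -m creep '{"claw":[0.8,0.8,0.8,0.8,0.8,0.8,0.8],"dp":[[0,0,0],[0,0,0],[0,0,0],[0,0,0],[0,0,0],[0,0,0],[0,0,0]],"roll":[0.07,0.14,0.21,0.28,0.35,0.4,0.4]}'
python3 - <<'E'
from h import *
go([.6003,.2745,.1067],127); print(manip.sense()['ft_torque']); s=snap('wrist','w12'); im=cv2.cvtColor(s['image'],cv2.COLOR_RGB2BGR)
cv2.imwrite('pics/crop12.png',cv2.resize(im[165:320,195:325],None,fx=3.8,fy=3.8,interpolation=cv2.INTER_CUBIC))
E
```

```text
t: 19.7
tcp_pos: [0.6009, 0.2741, 0.1068]
tool_rot: [0.267, 0.964, -0.0, 0.0]
force: [-2.2, -1.7, 8.7]
finger_gap: 0.137
tcp [0.6009 0.2741 0.1068] ang 149.07 F [-2.2 -1.7  8.7] t 19.7 q6 -0.77 gap 0.137
 dp cm [0.07 0.   0.01] roll 0.385
[-0.27222628  0.41283527  0.09042491]
```

View pics/crop12.png

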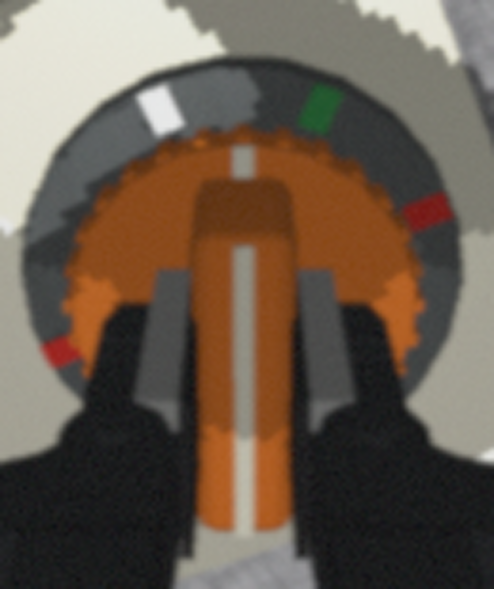

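The cap turns with the tool, its pointer at (242,160) half-way between white (160,110) and green (320,110). I turn the rest of the way.

```bash
python3 -m creep '{"claw":[0.8,0.8,0.8,0.8,0.8,0.8,0.8,0.8],"dp":[[0,0,0],[0,0,0],[0,0,0],[0,0,0],[0,0,0],[0,0,0],[0,0,0],[0,0,0]],"roll":[0.07,0.14,0.21,0.28,0.34,0.385,0.385,0.385]}'
python3 - <<'E'
from h import *
go([.6003,.2745,.1067],127); print(manip.sense()['ft_torque']); s=snap('wrist','w13'); im=cv2.cvtColor(s['image'],cv2.COLOR_RGB2BGR)
cv2.imwrite('pics/crop13.png',cv2.resize(im[165:320,195:325],None,fx=3.8,fy=3.8,interpolation=cv2.INTER_CUBIC))
snap('side','s13'); s=snap('top','t13'); go([.6003,.2745,.1067],127)
P=cloud(s); m=np.zeros((384,512),bool); m[152:250,290:390]=1
m&=(s['z_map']>0)&(P[...,2]>.012)&(P[...,2]<.035)
print(m.sum(),cv2.minAreaRect(P[m][:,:2].astype('float32')))
E
```

```text
t: 20.55
tcp_pos: [0.6006, 0.2738, 0.1069]
tool_rot: [0.446, 0.895, -0.001, 0.0]
force: [-2.3, -2.4, 9.2]
finger_gap: 0.14
tcp [0.6006 0.2738 0.1069] ang 127.08 F [-2.3 -2.4  9.2] t 20.55 q6 -0.39 gap 0.14
 dp cm [0.07 0.02 0.02] roll 0.001
[-0.42665762  0.53055777  0.16803124]
tcp [0.6006 0.2738 0.1069] ang 127.08 F [-3.2 -2.8  8.7] t 20.7 q6 -0.39 gap 0.141
 dp cm [0.08 0.02 0.02] roll 0.001
1071 ((0.5675621628761292, -0.10494185239076614), (0.13030898571014404, 0.09608518332242966), 15.428590774536133)
```

View pics/crop13.png

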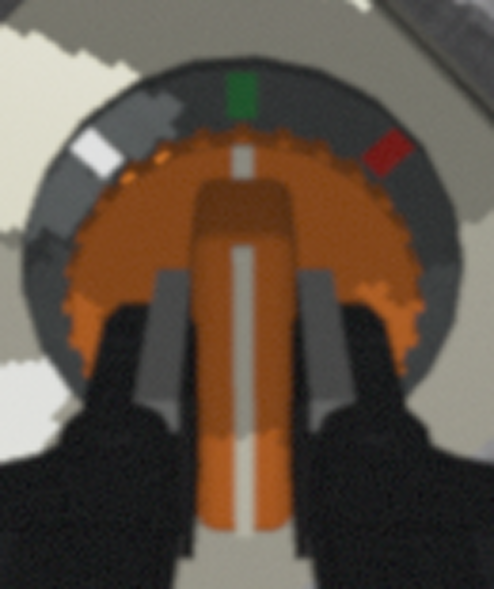

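View pics/s13.png

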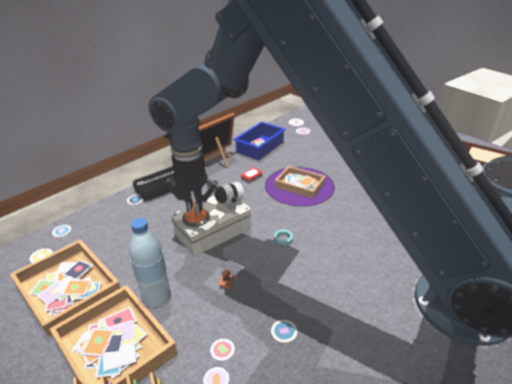

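View pics/t13.png

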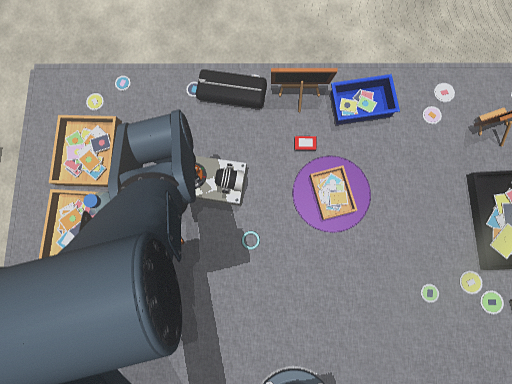

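The pointer meets the green mark at column 242, the tray is on the mat, the bystanders are in place and the arm is steady, so I hand in.

```bash
python3 -c "
from station import workorder
print(workorder.sign_off())"
```

```text
the job is handed in; nothing more can be done
None
```

I pushed the tray onto the mat in two flat pushes, fitted the cap into the collar, pressed it down and turned it 45° clockwise to the green marks. I handed in at about 20.7 s, with the arm still gripping and pressing the cap. Sign-off gives no verdict, so these are my own last checks:

- **Tray:** its centre is about 2 mm from the mat's centre, and it looks flat and still.
- **Cap position:** in the wrist picture the pointer lines up with the green mark. The tool has turned 44.9° from the white marks.
- **Cap height:** the flange is on the collar, with the height steady at about 0.1069 m and the collar pushing back with about 9 N.
- **Grip:** the grip is set to 90 N and the jaws have stayed on the wing. I have no direct reading of the finger force on the cap.
- **Bystanders:** none shows any visible shift, but the arm partly hides the bottle and stamp in the last top view, so I checked those two only in the side view.

**Not confirmed:** I could not read the switch ring angle, and I did not separately check that the lamp is lit. The only sign of the ring is its return torque, which rose with the twist. Camera estimates of the collar centre and the cap's offset in the jaws differed by about 1 mm. There is also a small side force of 3–4 N on the cap.

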